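Make up two panel-wiring kits

ROBOT

A 7-joint arm with a two-finger parallel gripper is mounted at the origin on the work surface. World frame = base frame: x ahead of the robot, y to its left, z up, the work surface at z = 0. Lengths are in m, angles in rad, forces in N, time in s.
With the tool pointing down it reaches from about 0.425 to 0.925 m from the base axis. Payload 6.8 kg.
Tool frame: the origin (TCP) lies on the front face of the gripper's body, between the roots of the fingers; the fingertips stand 73 mm ahead of it and the grasp point (between the pads) lies 54 mm ahead of it (bot.finger_overhang is the z of the fingertips in the tool frame, in m); z points along the fingers, y is the line along which they close (so a half turn about z gives the same grasp; the last joint's range is limited). The gripper opens to 85 mm and grips with 20 to 120 N. Pads are 22 mm wide; open, the fingers measure 114 mm over their backs; the gripper's body (76 mm by 85 mm) begins 54 mm behind the grasp point. The pads swing forward as they close: fully open they stand 13 mm farther back than shut.
Start: joints at [-1.25, 0.477, 0.022, 1.555, -0.011, 1.109, -0.083], TCP at [0.281, 0.614, 0.304] pointing down, gripper open.
Joint ranges: [-2.96, 2.96], [-0.34, 2.1], [-1.41, 1.46], [0.24, 2.44], [-1.37, 4.51], [0.17, 1.92], [-2.96, 2.96]. Speed limits (rad/s): [2.39, 2.39, 3.14, 3.14, 3.14, 3.14, 3.14].

INTERFACE

Orientations are given as a unit quaternion [w, x, y, z].
In Python, from station import bot gives the robot as it stands.
- The arm moves only by the tool servo_tool, never from a script. Its argument "motion" is one flat list of numbers, 7 for each row, row after row: the shift along the tool's x, y, z as a fraction of full scale, then the turn, a rotation vector about the tool's x, y, z as a fraction of full scale, then the closure, from 0 (fully open) to 1 (shut). In form: [tx, ty, tz, ax, ay, az, gripper, tx, ty, tz, ax, ay, az, gripper, ...]. A call has 1 to 5 rows; each row shifts and turns the commanded pose from where the row before left it, along the tool's axes as they then stand; what a row does not reach is not made up. Full scale, the value 1, is 0.02 m for a shift and 0.15 rad for a turn. A row lasts 1/8 s, in which the tool goes at most 62.5 mm and 10.7 degrees, less where a joint would pass 70% of its speed; a pose out of reach is approached as far as the arm can. A call with a number of a shift or a turn outside -1 to 1 is refused whole. A call with a gripper value outside its range is refused whole. The fingers move at their own pace and stop on an object; "grip_force" is the grip in N (left out, the last holds). Time passes only in rows, so rows that do not move let the fingers close. It gives the time, the measured TCP pose, the force, the opening and the grip force at its end, in the units of the state.
- bot.get_obs(): the state, without advancing time (a new reading comes with each control period).
- bot.read_camera(name): name is "scene" or "top"; returns the picture (400x640x3 uint8, red, green, blue); there is no depth.
- bot.get_calibration(name): a dict with "mtx" (3x3 intrinsics, pixels), "rvec" (rotation vector, rad) and "tvec" (3), from world to camera coordinates, as OpenCV has them. Camera axes: x right, y down, z forward; pixel columns grow to the right and rows downward; lengths in m; the calibration is good to about 2 mm. A picture is of the moment at which its call begins. get_calibration takes no time and is no camera call.
- bot.hand_in(): hands the job in; it is judged then, once.
Trained networks look in the newest picture that a camera, given by its name, has taken for a name from the list of things; names that differ only in an ending like _2 or _b are one class to them, and where a whole thing is asked for, a point or a joint stands for the part that bears it (a point fixed in the world has none). Each returns a list of dicts, best first, with "p" (0 to 1); they miss things now and then, are a little off and sometimes report something else, mostly with a low value. They report only what shows in the picture. A call takes as long as a camera call. They do not tell look-alikes from the thing itself.
- bot.boxes_of(camera, name): "uv" ([column, row] in pixels, amid what is visible of it).
The state is a dict: "t": time; "q": joint angles; "joint_vel": joint speeds; "joint_torque": joint torques, N m; "eef_pos": TCP position; "tool_rot": TCP orientation; "contact_force": force on the tool from outside, world axes, zero at the start; "torque": the same for the moment, N m; "gripper_width": opening from 0.0 (shut) to 1.0 (fully open); "grasp_force": force on a finger pad.
Only numpy, scipy, OpenCV 4.12 (cv2) and the standard library are available. Lean on these libraries where they do the work, as an engineer would, in place of code of your own. Each camera call takes 0.05 s, during which the arm holds its last target. There are 200 camera calls.

TASK

Make up two kits from the loose parts in the middle of the bench. In the three-compartment tray, counting from the end with the label tab, the narrow one-pole breaker belongs in the first compartment, the contactor in the second and the mushroom push-button in the third; in the two-compartment tray, again from the tab, the wide two-pole breaker in the first and the pilot lamp in the second. Stand each part upright and flat on the floor of its own compartment (long parts lie across the tray), and do not shift the timer relay or the terminal strip.

Things in the scene. Friction and masses are not known exactly. Their poses are not given: they have to be found in the camera images.
- breaker1_c (a point): narrow one-pole circuit breaker, white plastic, standing on its back with its single small black toggle on top: 82 long x 18 wide x 68 mm high (the lower 48 mm is full length, the upper 20 mm is a 46 mm long nose; the toggle adds 8 mm). Point: its centre, 34 mm above its underside. Local x is its long horizontal side, y its width (grip across y), z up; a half turn makes no difference.
- breaker2_c (a point): wide two-pole circuit breaker, white plastic, like the narrow one but twice as wide, with two toggles joined by a bar: 82 long x 36 wide x 68 mm high (lower 48 mm full length, upper nose 46 mm long; toggles add 8 mm). Point: its centre, 34 mm above its underside. Local x is its long horizontal side, y its width (grip across y), z up; a half turn makes no difference.
- contactor_c (a point): contactor, black plastic block with a row of three screws on a ledge at each end and a small grey plate on top: 80 long x 45 wide x 66 mm high (the upper 20 mm is only 54 long x 34 wide). Point: its centre, 33 mm above its underside. Local x is its long horizontal side, y its width (grip across y), z up; a half turn makes no difference.
- mushroom_c (a point): mushroom push-button standing head up: grey contact block 44 long x 38 wide x 42 mm high, steel neck 30 mm across, broad black round cap 40 mm across; 72 mm high in all. Point: 36 mm above its underside, on its axis, still within the block. Local x is its long horizontal side, y its width (grip across y), z up; a half turn makes no difference.
- lamp_c (a point): pilot lamp standing lens up: grey contact block 44 long x 30 wide x 42 mm high, steel bezel 29 mm across, small clear domed lens 22 mm across; 66 mm high in all. Point: 33 mm above its underside, on its axis, still within the block. Local x is its long horizontal side, y its width (grip across y), z up; a half turn makes no difference.
- relay_c (a point): timer relay, grey block 78 long x 28 wide x 62 mm high with one round black dial with a white pointer on top, not part of any kit: stays where it is. Point: its centre, 31 mm up.
- terminals_c (a point): terminal strip, a short aluminium rail with seven grey terminals in a row: 44 x 70 x 37 mm high, not part of any kit: stays where it is. Point: its centre, 18.5 mm up; the row runs along its y.
- tray3: grey plastic kit tray with three compartments in a row, 220 x 108 mm. Walls 4 thick, 14 high above the bench; floor 3 thick; compartments inside 68 (along x) by 100 (along y). A flat tab with a white label sticks out 24 mm at the -x end. Fixed to the bench. Origin: centre of its underside (tab not counted); x runs along the tray away from the tab, z up. Compartment centres at x = -72 mm (next to the tab), 0 and +72 mm, y = 0.
- tray2: grey plastic kit tray with two compartments in a row, 148 x 108 mm. Walls 4 thick, 14 high above the bench; floor 3 thick; compartments inside 68 (along x) by 100 (along y). A flat tab with a white label sticks out 24 mm at the -x end. Fixed to the bench. Origin: centre of its underside (tab not counted); x runs along the tray away from the tab, z up. Compartment centres at x = -36 mm (next to the tab) and +36 mm, y = 0.
Not all that is in view belongs to the job. Leave any green or purple look-alike of the part that bears mushroom_c alone.

How it is judged:
At the end, for the whole second after the job is handed in: Each of the five parts stands in its own compartment: its centre within 27 mm (along the tray) and 36 mm (across) of the compartment's centre, no more than 4 mm above its height when standing on the tray floor, within 0.1 rad of upright, and at rest (x of breaker1_c in the frame of tray3 between -0.099 and -0.045 m and y of breaker1_c in the frame of tray3 between -0.036 and 0.036 m and z of breaker1_c in the frame of tray3 below 0.041 m and angle between each of breaker1_c, contactor_c, mushroom_c, breaker2_c, lamp_c's own z axis and vertical below 0.1 rad and linear speed of each of breaker1, contactor, mushroom, breaker2, lamp below 0.02 m/s and angular speed of each of breaker1, contactor, mushroom, breaker2, lamp below 0.2 rad/s and x of contactor_c in the frame of tray3 between -0.027 and 0.027 m and y of contactor_c in the frame of tray3 between -0.036 and 0.036 m and z of contactor_c in the frame of tray3 below 0.04 m and x of mushroom_c in the frame of tray3 between 0.045 and 0.099 m and y of mushroom_c in the frame of tray3 between -0.036 and 0.036 m and z of mushroom_c in the frame of tray3 below 0.043 m and x of breaker2_c in the frame of tray2 between -0.063 and -0.009 m and y of breaker2_c in the frame of tray2 between -0.036 and 0.036 m and z of breaker2_c in the frame of tray2 below 0.041 m and x of lamp_c in the frame of tray2 between 0.009 and 0.063 m and y of lamp_c in the frame of tray2 between -0.036 and 0.036 m and z of lamp_c in the frame of tray2 below 0.04 m); the robot touches nothing.
It fails at once if the timer relay was shifted more than 20 mm (distance of relay_c from where it was at the start of the episode above 0.02 m).
It fails at once if the terminal strip was shifted more than 20 mm (distance of terminals_c from where it was at the start of the episode above 0.02 m).
It also fails if it takes over 122 s, if anything falls off the work surface, if the arm or the gripper's body presses on something with over 40 N, if the wrist force passes 120 N, or if a joint passes its speed limit or range.

## Working session

There is one attempt and no reset: what is moved stays moved. The work goes in short steps, Python scripts to look and compute and a tool call to move; the robot and the scene stay as the last step left them, time stands still between calls to the robot, and variables do not carry over. Pictures are saved under pics/ and viewed, at most 14 in all, crops included, and the job is handed in when it is done.

Besides the shell and the picture viewer there is one more tool, called after "Emit:" by a JSON object that holds its "name" and its "arguments", one argument or row to a line. servo_tool: Moves the arm, as the interface text tells. Shift numbers are shares of 0.02 m and turn numbers shares of 0.15 rad, none past 1 either way. Its arguments: {"type":"object","properties":{"motion":{"type":"array","items":{"type":"number","minimum":-1,"maximum":1}},"grip_force":{"type":"number"}},"required":["motion"]}

```bash
mkdir -p pics; ls; python3 - <<'E'
from station import bot
import cv2
o=bot.get_obs();print(o['t'],o['eef_pos'],o['tool_rot'],o['gripper_width'])
for c in('top','scene'):
    im=bot.read_camera(c);cv2.imwrite(f'pics/{c}0.png',im[:,:,::-1])
    k=bot.get_calibration(c);print(c,k)
    for n in['breaker1_c','breaker2_c','contactor_c','mushroom_c','lamp_c','relay_c','terminals_c','tray3','tray2']:
        print(n,[(d['uv'],round(d['p'],2)) for d in bot.boxes_of(c,n)])
E
```

```text
pics
0.0 [0.28045991 0.61347074 0.30292624] [-1.19600835e-04  2.12730532e-01  9.77110477e-01 -9.07133551e-04] 0.9960360807959253
top {'mtx': array([[491.71288027,   0.        , 317.9105505 ],
       [  0.        , 491.71288027, 195.84724255],
       [  0.        ,   0.        ,   1.        ]]), 'rvec': array([ 2.11676276, -2.17491231,  0.18818099]), 'tvec': array([0.00397255, 0.53187449, 1.10434037])}
breaker1_c [([359.0, 130.9], 0.65)]
breaker2_c [([269.6, 242.5], 0.62)]
contactor_c [([314.4, 132.4], 0.87)]
mushroom_c [([397.8, 280.4], 0.92), ([338.0, 273.0], 0.9), ([356.0, 234.1], 0.75)]
lamp_c [([313.1, 131.1], 0.57), ([317.1, 229.6], 0.55)]
relay_c [([360.0, 188.1], 0.93)]
terminals_c [([318.2, 186.4], 0.72)]
tray3 [([441.3, 217.0], 0.91), ([168.0, 211.6], 0.8)]
tray2 [([441.3, 217.0], 0.91), ([168.0, 211.6], 0.8)]
scene {'mtx': array([[402.29509145,   0.        , 316.79357927],
       [  0.        , 402.29509145, 199.79393957],
       [  0.        ,   0.        ,   1.        ]]), 'rvec': array([ 1.49933777,  1.78388659, -0.92841277]), 'tvec': array([ 0.08436036, -0.25568043,  1.38083261])}
breaker1_c [([245.2, 241.3], 0.72)]
breaker2_c [([366.7, 186.4], 0.57)]
contactor_c [([263.0, 202.7], 0.7), ([302.0, 247.6], 0.58)]
mushroom_c [([280.4, 174.8], 0.95), ([309.9, 164.7], 0.64), ([262.7, 159.1], 0.61)]
lamp_c [([314.7, 188.0], 0.64)]
relay_c [([265.6, 202.7], 0.9)]
terminals_c [([312.0, 212.1], 0.82)]
tray3 [([470.2, 228.8], 0.77), ([201.7, 190.4], 0.61)]
tray2 [([470.2, 228.8], 0.77), ([201.7, 190.4], 0.61)]
```

```bash
python3 - <<'E'
import cv2
im=cv2.imread('pics/top0.png');c=im[80:330,110:510]
cv2.imwrite('pics/top0c.png',cv2.resize(c,(800,500),interpolation=cv2.INTER_CUBIC))
E
```

```text
(no output)
```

View pics/top0c.png

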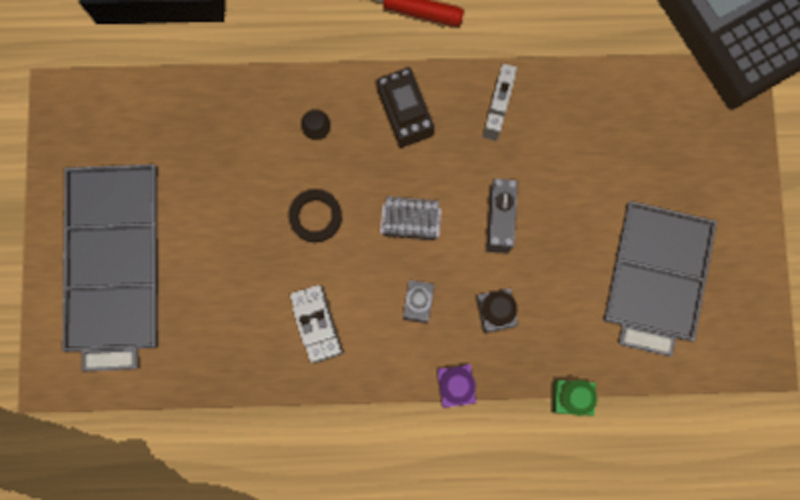

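View pics/scene0.png

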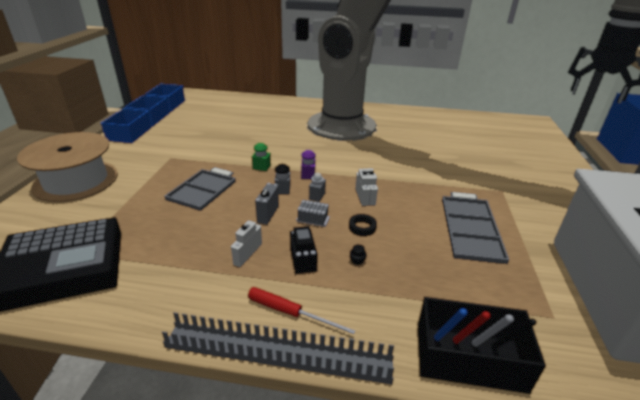

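The top view shows the candidates for mushroom_c: black cap on a grey block at (358,234), purple at (338,273) and green at (398,280). The black one fits the description. The black ring and knob at (267,187) and (268,142) are clutter. Next I fit poses by silhouette.

```bash
cat > fit.py <<'E'
import numpy as np,cv2
from scipy.optimize import minimize
def box(lx,ly,z0,z1,cx=0): return [(cx+sx*lx/2,sy*ly/2,z) for sx in(-1,1) for sy in(-1,1) for z in(z0,z1)]
def cyl(d,z0,z1): return [(d/2*np.cos(a),d/2*np.sin(a),z) for a in np.linspace(0,6.28,24) for z in(z0,z1)]
M=lambda *b:[np.array(x)/1000 for x in b]
MODEL=dict(breaker1=M(box(82,18,0,48),box(46,18,48,68)),breaker2=M(box(82,36,0,48),box(46,36,48,68)),
 contactor=M(box(80,45,0,46),box(54,34,46,66)),mushroom=M(box(44,38,0,42),cyl(30,42,60),cyl(40,60,72)),
 lamp=M(box(44,30,0,42),cyl(29,42,56)),relay=M(box(78,28,0,62)),terminals=M(box(44,70,0,37)),
 tray3=M(box(220,108,0,14),box(24,60,0,3,-122)),tray2=M(box(148,108,0,14),box(24,60,0,3,-86)))
S=4
def proj(k,P): return cv2.projectPoints(np.asarray(P,float).reshape(-1,3),k['rvec'],k['tvec'],k['mtx'],None)[0].reshape(-1,2)
def ray(k,uv,z):
    R=cv2.Rodrigues(k['rvec'])[0];d=R.T@np.linalg.inv(k['mtx'])@[uv[0],uv[1],1];c=-R.T@k['tvec']
    return c+d*(z-c[2])/d[2]
def T(p,P,z0=0):
    c,s=np.cos(p[2]),np.sin(p[2]);return P@np.array([[c,s,0],[-s,c,0],[0,0,1]])+[p[0],p[1],z0]
def fit(im,k,name,p0,z0=0,yaws=None):
    u=proj(k,[p0[0],p0[1],.03])[0];h=110 if 'tray' in name else 55
    x0,y0=int(max(u[0]-h,0)),int(max(u[1]-h,0));c=im[y0:y0+2*h,x0:x0+2*h].astype(int)
    m=cv2.resize(np.clip(128-(c[:,:,0]-c[:,:,2]-28)*4,0,255).astype(np.uint8),None,fx=S,fy=S,interpolation=cv2.INTER_CUBIC)>128
    n,L=cv2.connectedComponents(m.astype(np.uint8));q=((u-[x0,y0])*S).astype(int)
    l=np.bincount(L[q[1]-30:q[1]+30,q[0]-30:q[0]+30].ravel(),minlength=n);l[0]=0;m=L==l.argmax()
    def cost(p):
        r=np.zeros(m.shape,np.uint8)
        for b in MODEL[name]:
            w=((proj(k,T(p,b,z0))-[x0,y0]+.5)*S-.5)
            cv2.fillConvexPoly(r,cv2.convexHull(np.round(w).astype(np.int32)),1)
        return 1-(m&(r>0)).sum()/(m|(r>0)).sum()
    best=None
    for a in (np.arange(0,2*np.pi if 'tray' in name else np.pi,np.pi/12) if yaws is None else yaws):
        v=np.array([p0[0],p0[1],a]);sx=np.array([v,v+[.01,0,0],v+[0,.01,0],v+[0,0,.15]])
        r=minimize(cost,v,method='Nelder-Mead',options=dict(initial_simplex=sx,xatol=2e-4,fatol=1e-4))
        if best is None or r.fun<best.fun: best=r
    return best.x,best.fun
E
cat > meas.py <<'E'
from station import bot
from fit import *
im=bot.read_camera('top');k=bot.get_calibration('top')
UV=dict(breaker1=(359,131),breaker2=(268,242),contactor=(313,133),mushroom=(356,234),lamp=(318,230),relay=(361,188),terminals=(315,188),tray3=(165,210),tray2=(440,217))
dbg=im.copy()
for n,uv in UV.items():
    p,f=fit(im,k,n,ray(k,uv,.007 if 'tray' in n else .04))
    print(n,np.round(p[:2],4),round(float(p[2]),3),'deg',round(np.degrees(p[2]),1),'1-iou',round(f,3),'r',round(np.hypot(*p[:2]),3))
    for b in MODEL[n]: cv2.polylines(dbg,[cv2.convexHull(np.round(proj(k,T(p,b))*8).astype(np.int32))],True,(0,255,0),1,cv2.LINE_AA,3)
cv2.imwrite('pics/fit.png',cv2.resize(dbg[80:330,110:510,::-1],(800,500),interpolation=cv2.INTER_CUBIC))
E
python3 meas.py
```

```text
breaker1 [ 0.6909 -0.1151] 2.836 deg 162.5 1-iou 0.086 r 0.7
breaker2 [0.4296 0.1087] 0.3 deg 17.2 1-iou 0.048 r 0.443
contactor [ 0.6885 -0.0009] 0.298 deg 17.1 1-iou 0.109 r 0.689
mushroom [ 0.4394 -0.1018] 3.348 deg 191.9 1-iou 0.128 r 0.451
lamp [ 0.453  -0.0108] -0.16 deg -9.2 1-iou 0.081 r 0.453
relay [ 0.5497 -0.1113] -0.133 deg -7.6 1-iou 0.09 r 0.561
terminals [ 0.5531 -0.0051] -0.153 deg -8.8 1-iou 0.126 r 0.553
tray3 [0.517  0.3546] 6.294 deg 360.6 1-iou 0.027 r 0.627
tray2 [ 0.4835 -0.3018] 6.039 deg 346.0 1-iou 0.036 r 0.57
```

View pics/fit.png

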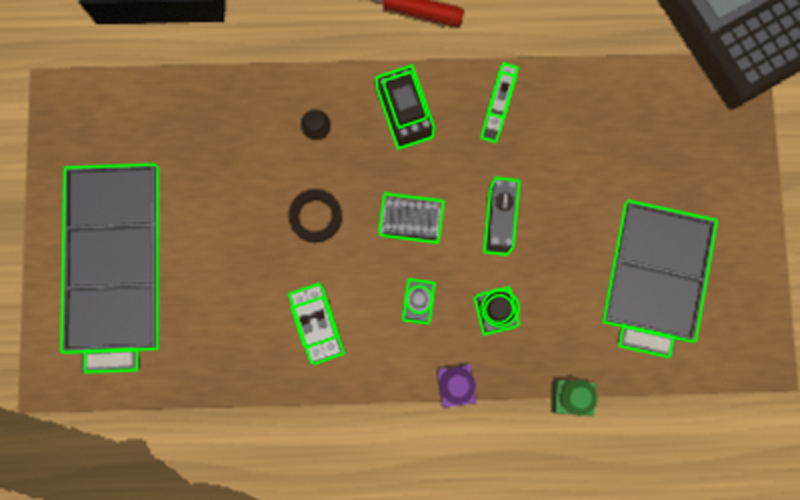

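Fits agree with the picture, so poses are good. I'll make a planner helper that prints the needed shift and turn in tool units.

```bash
cat > go.py <<'E'
# go.py x y z closeyaw_deg : turn (units about tool z) first, then tool-frame shift units
import sys,numpy as np
from station import bot
from scipy.spatial.transform import Rotation as Ro
def state():
    o=bot.get_obs();q=o['tool_rot'];R=Ro.from_quat([q[1],q[2],q[3],q[0]]);return o,R
def plan(x,y,z,yaw,o=None,p=None,R=None):
    if p is None: o,R=state();p=o['eef_pos']
    m=R.as_matrix();a=np.degrees(np.arctan2(m[1,1],m[0,1]));d=(yaw-a+90)%180-90
    R2=Ro.from_euler('z',np.radians(d))*R;s=R2.inv().apply(np.array([x,y,z])-p)/.02
    print(f'turn {-np.radians(d)/.15:.2f}u  shift {np.round(s,2)}u  (close dir now {a:.1f}, tilt {np.degrees(np.arccos(-m[2,2])):.2f})')
    return np.array([x,y,z]),R2
if __name__=='__main__':
    v=np.array(sys.argv[1:],float).reshape(-1,4);o,R=state();p=o['eef_pos']
    print('t',round(o['t'],2),'tcp',np.round(p,4),'w',round(o['gripper_width'],3),'f',round(o['grasp_force'],1) if np.isscalar(o['grasp_force']) else o['grasp_force'])
    for w in v: p,R=plan(*w,p=p,R=R)
E
python3 go.py .4296 .1087 .2 107.2 .4296 .1087 .09 107.2
```

```text
t 1.05 tcp [0.2806 0.6139 0.3039] w 1.002 f 0.0
turn -4.86u  shift [  0.36 -26.33   5.19]u  (close dir now 65.4, tilt 0.00)
turn -0.00u  shift [-0.  -0.   5.5]u  (close dir now 107.2, tilt 0.00)
```

Emit:
{"name": "servo_tool", "arguments": {
  "motion": [0,0,1,0,0,-0.97,0.2,0,0,1,0,0,-0.97,0.2,0,0,1,0,0,-0.97,0.2,0,0,1,0,0,-0.97,0.2,0,0,1,0,0,-0.98,0.2],
  "grip_force": 40
}}

```text
t: 1.68
eef_pos: [0.2807, 0.6139, 0.2033]
tool_rot: [0.0, -0.152, 0.988, 0.0]
contact_force: [-0.6, -0.3, -0.5]
gripper_width: 0.799
grasp_force: 0.0
```

Emit:
{"name": "servo_tool", "arguments": {
  "motion": [0,-1,0,0,0,0,0.2,0,-1,0,0,0,0,0.2,0,-1,0,0,0,0,0.2,0,-1,0,0,0,0,0.2,0,-1,0,0,0,0,0.2]
}}

```text
t: 2.3
eef_pos: [0.3107, 0.5171, 0.2043]
tool_rot: [0.0, -0.149, 0.989, 0.0]
contact_force: [0.3, 0.6, -0.2]
gripper_width: 0.8
grasp_force: 0.0
```

Emit:
{"name": "servo_tool", "arguments": {
  "motion": [0,-1,0,0,0,0,0.2,0,-1,0,0,0,0,0.2,0,-1,0,0,0,0,0.2,0,-1,0,0,0,0,0.2,0,-1,0,0,0,0,0.2]
}}

```text
t: 2.92
eef_pos: [0.3402, 0.4216, 0.2039]
tool_rot: [0.0, -0.15, 0.989, 0.0]
contact_force: [0.4, -0.7, -0.2]
gripper_width: 0.796
grasp_force: 0.0
```

```bash
python3 go.py .4296 .1087 .2 107.2
```

```text
t 2.92 tcp [0.3402 0.4216 0.2039] w 0.796 f 0.0
turn -0.00u  shift [  0.35 -16.27   0.2 ]u  (close dir now 107.2, tilt 0.00)
```

Emit:
{"name": "servo_tool", "arguments": {
  "motion": [0,-1,0,0,0,0,0.2,0,-1,0,0,0,0,0.2,0,-1,0,0,0,0,0.2,0,-1,0,0,0,0,0.2,0,-1,0,0,0,0,0.2]
}}

```text
t: 3.55
eef_pos: [0.3698, 0.3261, 0.2039]
tool_rot: [0.0, -0.149, 0.989, 0.0]
contact_force: [0.4, -0.9, 0.4]
gripper_width: 0.802
grasp_force: 0.0
```

Emit:
{"name": "servo_tool", "arguments": {
  "motion": [0,-1,0,0,0,0,0.2,0,-1,0,0,0,0,0.2,0,-1,0,0,0,0,0.2,0,-1,0,0,0,0,0.2,0,-1,0,0,0,0,0.2]
}}

```text
t: 4.18
eef_pos: [0.3992, 0.2305, 0.204]
tool_rot: [0.0, -0.149, 0.989, 0.0]
contact_force: [0.7, -0.6, 0.3]
gripper_width: 0.798
grasp_force: 0.0
```

Emit:
{"name": "servo_tool", "arguments": {
  "motion": [0.1,-1,0,0,0,0,0.2,0.1,-1,0,0,0,0,0.2,0.1,-1,0,0,0,0,0.2,0,-1,0,0,0,0,0.2,0,-1,0,0,0,0,0.2]
}}

```text
t: 4.8
eef_pos: [0.4228, 0.1333, 0.204]
tool_rot: [0.0, -0.15, 0.989, 0.0]
contact_force: [0.1, -0.6, -0.0]
gripper_width: 0.8
grasp_force: 0.0
```

Emit:
{"name": "servo_tool", "arguments": {
  "motion": [0,-1,0.2,0,0,0,0.2,0,-0.27,0.5,0,0,0,0.2,0,0,1,0,0,0,0.2]
}}

```text
t: 5.18
eef_pos: [0.4307, 0.11, 0.1697]
tool_rot: [0.001, -0.149, 0.989, 0.0]
contact_force: [0.3, 0.8, -0.2]
gripper_width: 0.8
grasp_force: 0.0
```

```bash
python3 go.py .4296 .1087 .09 107.2
```

```text
t 5.17 tcp [0.4307 0.11   0.1697] w 0.8 f 0.0
turn -0.01u  shift [ 0.08 -0.05  3.99]u  (close dir now 107.2, tilt 0.10)
```

Emit:
{"name": "servo_tool", "arguments": {
  "motion": [0.08,0,1,0,0,0,0.2,0,0,1,0,0,0,0.2,0,0,1,0,0,0,0.2,0,0,1,0,0,0,0.2,0,0,0,0,0,0,1]
}}

```text
t: 5.8
eef_pos: [0.4275, 0.1098, 0.0886]
tool_rot: [-0.002, -0.15, 0.989, -0.0]
contact_force: [0.3, -0.6, -0.4]
gripper_width: 0.601
grasp_force: 0.0
```

Emit:
{"name": "servo_tool", "arguments": {
  "motion": [0,0,0,0,0,0,1,0,0,0,0,0,0,1,0,0,0,0,0,0,1,0,0,0,0,0,0,1]
}}

```text
t: 6.3
eef_pos: [0.4288, 0.1098, 0.0901]
tool_rot: [0.0, -0.15, 0.989, 0.0]
contact_force: [-0.0, 0.1, -1.9]
gripper_width: 0.414
grasp_force: 40.7
```

Emit:
{"name": "servo_tool", "arguments": {
  "motion": [0,0,-0.5,0,0,0,1,0,0,-1,0,0,0,1,0,0,-1,0,0,0,1,0,0,-1,0,0,0,1,0,0,-1,0,0,0,1]
}}

```text
t: 6.92
eef_pos: [0.4286, 0.1097, 0.1812]
tool_rot: [0.0, -0.15, 0.989, 0.0]
contact_force: [0.5, -0.5, -1.5]
gripper_width: 0.416
grasp_force: 40.7
```

```bash
python3 go.py .4486 -.2931 .19 -14 .4486 -.2931 .094 -14
```

```text
t 6.92 tcp [0.4286 0.1097 0.1812] w 0.416 f 40.7
turn -6.84u  shift [19.3  -5.84 -0.45]u  (close dir now 107.2, tilt 0.02)
turn -0.00u  shift [ 0.  -0.   4.8]u  (close dir now 166.0, tilt 0.02)
```

Emit:
{"name": "servo_tool", "arguments": {
  "motion": [0,0,-0.5,0,0,-0.98,1,0,0,-0.3,0,0,-0.98,1,0,0,0,0,0,-0.98,1,0,0,0,0,0,-0.98,1,0,0,0,0,0,-0.98,1]
}}

```text
t: 7.55
eef_pos: [0.4286, 0.1096, 0.1965]
tool_rot: [0.0, -0.497, 0.868, -0.0]
contact_force: [-0.2, 0.4, -2.5]
gripper_width: 0.416
grasp_force: 40.6
```

Emit:
{"name": "servo_tool", "arguments": {
  "motion": [0,0,0,0,0,-0.97,1,0,0,0,0,0,-0.97,1,1,-0.3,0,0,0,0,1,1,-0.3,0,0,0,0,1,1,-0.3,0,0,0,0,1]
}}

```text
t: 8.18
eef_pos: [0.4315, 0.0464, 0.1965]
tool_rot: [0.0, -0.616, 0.788, -0.0]
contact_force: [-0.3, -0.8, -1.0]
gripper_width: 0.42
grasp_force: 40.6
```

Emit:
{"name": "servo_tool", "arguments": {
  "motion": [1,-0.3,0,0,0,0,1,1,-0.3,0,0,0,0,1,1,-0.3,0,0,0,0,1,1,-0.3,0,0,0,0,1,1,-0.3,0,0,0,0,1]
}}

```text
t: 8.8
eef_pos: [0.4363, -0.0579, 0.1965]
tool_rot: [0.0, -0.616, 0.788, -0.0]
contact_force: [0.1, 0.3, -2.3]
gripper_width: 0.412
grasp_force: 40.6
```

Emit:
{"name": "servo_tool", "arguments": {
  "motion": [1,-0.3,0,0,0,0,1,1,-0.3,0,0,0,0,1,1,-0.3,0,0,0,0,1,1,-0.3,0,0,0,0,1,1,-0.3,0,0,0,0,1]
}}

```text
t: 9.43
eef_pos: [0.4412, -0.1621, 0.1965]
tool_rot: [-0.0, -0.616, 0.788, -0.0]
contact_force: [-0.2, -0.4, -2.0]
gripper_width: 0.417
grasp_force: 40.6
```

Emit:
{"name": "servo_tool", "arguments": {
  "motion": [1,-0.3,0,0,0,0,1,1,-0.3,0,0,0,0,1,1,-0.3,0,0,0,0,1,1,-0.3,0,0,0,0,1]
}}

```text
t: 9.93
eef_pos: [0.4449, -0.2458, 0.1965]
tool_rot: [-0.0, -0.615, 0.788, -0.0]
contact_force: [-0.1, -0.6, -2.2]
gripper_width: 0.42
grasp_force: 40.6
```

```bash
python3 go.py .4486 -.2931 .094 -14
```

```text
t 9.93 tcp [ 0.4449 -0.2458  0.1965] w 0.42 f 40.6
turn -0.01u  shift [ 2.24 -0.75  5.13]u  (close dir now 166.0, tilt 0.06)
```

Emit:
{"name": "servo_tool", "arguments": {
  "motion": [1,-0.35,0,0,0,0,1,1,-0.3,0.5,0,0,0,1,0.24,-0.1,1,0,0,0,1,0,0,1,0,0,0,1,0,0,1,0,0,0,1]
}}

```text
t: 10.55
eef_pos: [0.4488, -0.2906, 0.1243]
tool_rot: [-0.0, -0.616, 0.788, 0.001]
contact_force: [0.9, 0.3, -1.9]
gripper_width: 0.413
grasp_force: 40.7
```

Emit:
{"name": "servo_tool", "arguments": {
  "motion": [0,0,1,0,0,0,1,0,0,0.6,0,0,0,1,0,0,0,0,0,0,1]
}}

```text
t: 10.92
eef_pos: [0.4493, -0.2914, 0.0933]
tool_rot: [-0.0, -0.616, 0.788, 0.0]
contact_force: [-0.1, -0.5, -2.1]
gripper_width: 0.416
grasp_force: 40.8
```

```bash
python3 go.py .4486 -.2931 .093 -14
```

```text
t 10.93 tcp [ 0.4493 -0.2914  0.0933] w 0.416 f 40.8
turn 0.00u  shift [0.09 0.01 0.01]u  (close dir now 166.0, tilt 0.03)
```

Emit:
{"name": "servo_tool", "arguments": {
  "motion": [0,0,0.06,0,0,0,1,0,0,0,0,0,0,0.35,0,0,0,0,0,0,0.35,0,0,-0.5,0,0,0,0.35,0,0,-1,0,0,0,0.35]
}}

```text
t: 11.55
eef_pos: [0.4488, -0.2918, 0.1234]
tool_rot: [-0.0, -0.616, 0.788, 0.0]
contact_force: [1.0, -0.2, 0.4]
gripper_width: 0.652
grasp_force: 0.0
```

Emit:
{"name": "servo_tool", "arguments": {
  "motion": [0,0,-1,0,0,0,0.35,0,0,-1,0,0,0,0.35,0,0,-1,0,0,0,0.35,0,0,-1,0,0,0,0.35]
}}

```text
t: 12.05
eef_pos: [0.4492, -0.292, 0.2049]
tool_rot: [0.0, -0.616, 0.788, -0.001]
contact_force: [0.9, 0.6, 0.0]
gripper_width: 0.648
grasp_force: 0.0
```

```bash
python3 go.py .6909 -.1151 .2 72.5 .6909 -.1151 .09 72.5
python3 - <<'E'
from station import bot
from fit import *
im=bot.read_camera('top');cv2.imwrite('pics/a.png',im[:,:,::-1]);k=bot.get_calibration('top')
p,f=fit(im,k,'breaker2',(.4486,-.2931),.003,[1.3]);print(p,f)
E
```

```text
t 12.05 tcp [ 0.4492 -0.292   0.2049] w 0.648 f 0.0
turn -10.07u  shift [  8.86 -12.07   0.27]u  (close dir now 166.0, tilt 0.09)
turn -0.00u  shift [-0.01  0.01  5.5 ]u  (close dir now -107.5, tilt 0.09)
[ 0.49345998 -0.37649847  0.70194112] 0.8276019326529607
```

```bash
python3 - <<'E'
from station import bot
import numpy as np;print(np.round(bot.get_obs()['q'],2))
E
```

```text
[ 1.13  0.51 -0.85  1.94  0.48  0.91  2.93]
```

View pics/a.png

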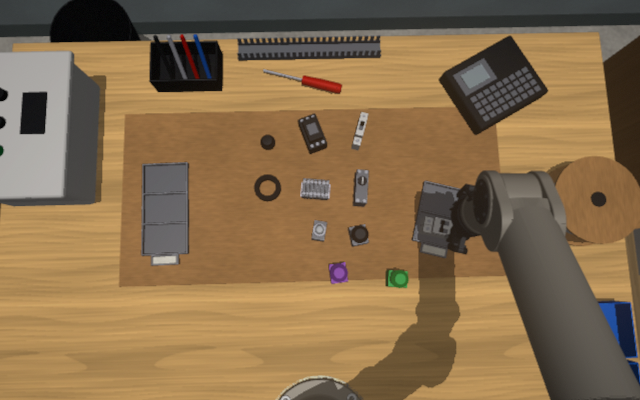

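Emit:
{"name": "servo_tool", "arguments": {
  "motion": [0,0,0,0,0,0.99,0.35,0,0,0,0,0,0.99,0.35,0,0,0,0,0,0.99,0.35,0,0,0,0,0,0.99,0.35,0,0,0,0,0,0.99,0.35]
}}

```text
t: 12.72
eef_pos: [0.4492, -0.2919, 0.2037]
tool_rot: [0.0, -0.285, 0.958, -0.0]
contact_force: [-0.0, -0.2, 0.3]
gripper_width: 0.647
grasp_force: 0.0
```

Emit:
{"name": "servo_tool", "arguments": {
  "motion": [0,0,0,0,0,0.99,0.35,0,0,0,0,0,0.99,0.35,0,0,0,0,0,0.99,0.35,0,0,0,0,0,0.99,0.35,0,0,0,0,0,0.99,0.35]
}}

```text
t: 13.35
eef_pos: [0.4493, -0.2918, 0.2037]
tool_rot: [0.001, 0.082, 0.997, -0.0]
contact_force: [-0.6, -1.2, -0.0]
gripper_width: 0.651
grasp_force: 0.0
```

Emit:
{"name": "servo_tool", "arguments": {
  "motion": [0,0,0,0,0,0.98,0.35,-0.74,1,0,0,0,0,0.35,-0.74,1,0,0,0,0,0.35,-0.74,1,0,0,0,0,0.35,-0.74,1,0,0,0,0,0.35]
}}

```text
t: 13.98
eef_pos: [0.5304, -0.2328, 0.2037]
tool_rot: [0.001, 0.152, 0.988, 0.0]
contact_force: [0.1, -0.0, -0.2]
gripper_width: 0.649
grasp_force: 0.0
```

Emit:
{"name": "servo_tool", "arguments": {
  "motion": [-0.74,1,0,0,0,0,0.35,-0.74,1,0,0,0,0,0.35,-0.74,1,0,0,0,0,0.35,-0.74,1,0,0,0,0,0.35,-0.74,1,0,0,0,0,0.35]
}}

```text
t: 14.6
eef_pos: [0.6313, -0.1597, 0.2033]
tool_rot: [0.0, 0.152, 0.988, 0.0]
contact_force: [0.5, -0.2, 0.1]
gripper_width: 0.651
grasp_force: 0.0
```

```bash
python3 go.py .6909 -.1151 .2 72.5 .6909 -.1151 .09 72.5;  python3 - <<'E'
from station import bot
import numpy as np;print(np.round(bot.get_obs()['q'],2))
E
```

```text
t 14.6 tcp [ 0.6313 -0.1597  0.2033] w 0.651 f 0.0
turn -0.00u  shift [-2.17  3.02  0.17]u  (close dir now 72.5, tilt 0.04)
turn -0.00u  shift [ 0.  -0.   5.5]u  (close dir now 72.5, tilt 0.04)
[ 0.49  0.58 -0.47  1.68  0.31  0.95  1.17]
```

Emit:
{"name": "servo_tool", "arguments": {
  "motion": [-0.72,1,0,0,0,0,0.35,-0.72,1,0,0,0,0,0.35,-0.73,1,0.67,0,0,0,0.35,0,0,1,0,0,0,0.35,0,0,1,0,0,0,0.35]
}}

```text
t: 15.22
eef_pos: [0.689, -0.1169, 0.1479]
tool_rot: [-0.001, 0.153, 0.988, -0.0]
contact_force: [0.1, -0.4, 0.1]
gripper_width: 0.648
grasp_force: 0.0
```

Emit:
{"name": "servo_tool", "arguments": {
  "motion": [0,0,1,0,0,0,0.35,0,0,1,0,0,0,0.35,0,0,1,0,0,0,0.35,0,0,0,0,0,0,0.6,0,0,0,0,0,0,1]
}}

```text
t: 15.85
eef_pos: [0.6902, -0.1161, 0.0897]
tool_rot: [0.0, 0.152, 0.988, 0.0]
contact_force: [0.3, -0.4, -0.6]
gripper_width: 0.227
grasp_force: 0.0
```

Emit:
{"name": "servo_tool", "arguments": {
  "motion": [0,0,0,0,0,0,1,0,0,0,0,0,0,1,0,0,0,0,0,0,1]
}}

```text
t: 16.23
eef_pos: [0.6901, -0.1163, 0.09]
tool_rot: [0.0, 0.152, 0.988, -0.0]
contact_force: [-0.8, 0.5, 2.5]
gripper_width: 0.207
grasp_force: 40.9
```

Emit:
{"name": "servo_tool", "arguments": {
  "motion": [0,0,-0.5,0,0,0,1,0,0,-1,0,0,0,1,0,0,-1,0,0,0,1,0,0,-1,0,0,0,1,0,0,-1,0,0,0,1]
}}

```text
t: 16.85
eef_pos: [0.6899, -0.1163, 0.1812]
tool_rot: [0.0, 0.152, 0.988, -0.0]
contact_force: [0.0, -1.2, -0.7]
gripper_width: 0.206
grasp_force: 40.6
```

```bash
python3 go.py .445 .354 .19 .6 .445 .354 .093 .6;  python3 - <<'E'
from station import bot
import numpy as np;print(np.round(bot.get_obs()['q'],2))
E
```

```text
t 16.85 tcp [ 0.6899 -0.1163  0.1812] w 0.206 f 40.6
turn 8.36u  shift [ 23.64 -12.    -0.46]u  (close dir now 72.5, tilt 0.05)
turn -0.00u  shift [ 0.   -0.    4.85]u  (close dir now 0.6, tilt 0.05)
[ 0.38  0.68 -0.45  1.56  0.34  0.98  1.09]
```

Emit:
{"name": "servo_tool", "arguments": {
  "motion": [0,0,-0.5,0,0,0.93,1,0,0,0,0,0,0.93,1,0,0,0,0,0,0.93,1,0,0,0,0,0,0.93,1,0,0,0,0,0,0.93,1]
}}

```text
t: 17.48
eef_pos: [0.6898, -0.1161, 0.1903]
tool_rot: [0.0, 0.483, 0.876, 0.0]
contact_force: [0.9, 0.8, -1.2]
gripper_width: 0.208
grasp_force: 40.7
```

Emit:
{"name": "servo_tool", "arguments": {
  "motion": [0,0,0,0,0,0.93,1,0,0,0,0,0,0.93,1,0,0,0,0,0,0.93,1,0,0,0,0,0,0.92,1,1,-0.5,0,0,0,0,1]
}}

```text
t: 18.1
eef_pos: [0.6796, -0.0975, 0.19]
tool_rot: [0.001, 0.704, 0.71, -0.0]
contact_force: [0.1, 0.6, -1.2]
gripper_width: 0.205
grasp_force: 40.7
```

Emit:
{"name": "servo_tool", "arguments": {
  "motion": [1,-0.5,0,0,0,0,1,1,-0.5,0,0,0,0,1,1,-0.5,0,0,0,0,1,1,-0.5,0,0,0,0,1,1,-0.5,0,0,0,0,1]
}}

```text
t: 18.73
eef_pos: [0.6277, 0.0046, 0.1893]
tool_rot: [-0.0, 0.703, 0.711, 0.0]
contact_force: [0.5, -0.2, -1.0]
gripper_width: 0.203
grasp_force: 40.7
```

Emit:
{"name": "servo_tool", "arguments": {
  "motion": [1,-0.5,0,0,0,0,1,1,-0.5,0,0,0,0,1,1,-0.5,0,0,0,0,1,1,-0.5,0,0,0,0,1,1,-0.5,0,0,0,0,1]
}}

```text
t: 19.35
eef_pos: [0.5766, 0.1038, 0.1893]
tool_rot: [0.0, 0.703, 0.711, 0.0]
contact_force: [1.2, 1.0, -1.0]
gripper_width: 0.204
grasp_force: 40.7
```

Emit:
{"name": "servo_tool", "arguments": {
  "motion": [1,-0.5,0,0,0,0,1,1,-0.5,0,0,0,0,1,1,-0.5,0,0,0,0,1,1,-0.5,0,0,0,0,1,1,-0.5,0,0,0,0,1]
}}

```text
t: 19.98
eef_pos: [0.5255, 0.2032, 0.1894]
tool_rot: [0.0, 0.703, 0.711, 0.0]
contact_force: [0.7, -0.5, -0.9]
gripper_width: 0.208
grasp_force: 40.7
```

Emit:
{"name": "servo_tool", "arguments": {
  "motion": [1,-0.5,0,0,0,0,1,1,-0.5,0,0,0,0,1,1,-0.5,0,0,0,0,1,1,-0.5,0,0,0,0,1,1,-0.5,0,0,0,0,1]
}}

```text
t: 20.6
eef_pos: [0.4743, 0.3025, 0.1893]
tool_rot: [0.0, 0.703, 0.711, 0.0]
contact_force: [-0.0, 0.6, -1.8]
gripper_width: 0.204
grasp_force: 40.7
```

```bash
python3 go.py .445 .354 .093 .6
```

```text
t 20.6 tcp [0.4743 0.3025 0.1893] w 0.204 f 40.7
turn 0.00u  shift [ 2.59 -1.44  4.82]u  (close dir now 0.6, tilt 0.01)
```

Emit:
{"name": "servo_tool", "arguments": {
  "motion": [0.87,-0.48,0,0,0,0,1,0.86,-0.48,0,0,0,0,1,0.86,-0.48,0.8,0,0,0,1,0,0,1,0,0,0,1,0,0,1,0,0,0,1]
}}

```text
t: 21.22
eef_pos: [0.4453, 0.3537, 0.1328]
tool_rot: [-0.0, 0.703, 0.711, 0.0]
contact_force: [-1.1, 0.4, -0.9]
gripper_width: 0.208
grasp_force: 40.7
```

Emit:
{"name": "servo_tool", "arguments": {
  "motion": [0,0,1,0,0,0,1,0,0,1,0,0,0,1,0,0,0,0,0,0,1,0,0,0.05,0,0,0,0.5,0,0,0,0,0,0,0.5]
}}

```text
t: 21.85
eef_pos: [0.4458, 0.3531, 0.0926]
tool_rot: [0.0, 0.703, 0.711, 0.0]
contact_force: [-0.5, -0.1, -0.4]
gripper_width: 0.498
grasp_force: 0.0
```

Emit:
{"name": "servo_tool", "arguments": {
  "motion": [0,0,0,0,0,0,0.5,0,0,-0.5,0,0,0,0.5,0,0,-1,0,0,0,0.5,0,0,-1,0,0,0,0.5,0,0,-1,0,0,0,0.5]
}}

```text
t: 22.48
eef_pos: [0.4459, 0.353, 0.1637]
tool_rot: [0.0, 0.703, 0.711, 0.0]
contact_force: [0.3, 0.3, -0.1]
gripper_width: 0.499
grasp_force: 0.0
```

```bash
python3 go.py .6885 -.0009 .2 107.1 .6885 -.0009 .09 107.1;  python3 - <<'E'
from station import bot
import numpy as np;print(np.round(bot.get_obs()['q'],2))
E
```

```text
t 22.48 tcp [0.4459 0.353  0.1637] w 0.499 f 0.0
turn 8.55u  shift [ 6.39 20.48 -1.8 ]u  (close dir now 0.6, tilt 0.04)
turn -0.00u  shift [-0.  -0.   5.5]u  (close dir now -72.9, tilt 0.04)
[-0.58  0.49 -0.26  1.92  0.18  0.76 -0.93]
```

Emit:
{"name": "servo_tool", "arguments": {
  "motion": [0,0,-0.9,0,0,0.95,0.5,0,0,-0.9,0,0,0.95,0.5,0,0,0,0,0,0.95,0.5,0,0,0,0,0,0.95,0.4,0,0,0,0,0,0.95,0.3]
}}

```text
t: 23.1
eef_pos: [0.4458, 0.353, 0.1992]
tool_rot: [-0.0, 0.908, 0.419, 0.0]
contact_force: [0.4, -0.3, 0.2]
gripper_width: 0.701
grasp_force: 0.0
```

Emit:
{"name": "servo_tool", "arguments": {
  "motion": [0,0,0,0,0,0.95,0.2,0,0,0,0,0,0.95,0.2,0,0,0,0,0,0.95,0.2,0,0,0,0,0,0.95,0.2,0.31,1,0,0,0,0,0.2]
}}

```text
t: 23.72
eef_pos: [0.4566, 0.3373, 0.1991]
tool_rot: [-0.001, 0.989, 0.15, 0.0]
contact_force: [0.2, -0.2, -0.9]
gripper_width: 0.802
grasp_force: 0.0
```

Emit:
{"name": "servo_tool", "arguments": {
  "motion": [0.31,1,0,0,0,0,0.2,0.31,1,0,0,0,0,0.2,0.31,1,0,0,0,0,0.2,0.31,1,0,0,0,0,0.2,0.31,1,0,0,0,0,0.2]
}}

```text
t: 24.35
eef_pos: [0.5171, 0.2488, 0.1991]
tool_rot: [-0.0, 0.989, 0.149, 0.0]
contact_force: [0.2, 0.2, 0.2]
gripper_width: 0.798
grasp_force: 0.0
```

Emit:
{"name": "servo_tool", "arguments": {
  "motion": [0.31,1,0,0,0,0,0.2,0.31,1,0,0,0,0,0.2,0.31,1,0,0,0,0,0.2,0.31,1,0,0,0,0,0.2,0.31,1,0,0,0,0,0.2]
}}

```text
t: 24.98
eef_pos: [0.5763, 0.1623, 0.199]
tool_rot: [-0.0, 0.989, 0.149, 0.0]
contact_force: [0.5, 0.7, -0.0]
gripper_width: 0.8
grasp_force: 0.0
```

Emit:
{"name": "servo_tool", "arguments": {
  "motion": [0.31,1,0,0,0,0,0.2,0.31,1,0,0,0,0,0.2,0.31,1,0,0,0,0,0.2,0.31,1,0,0,0,0,0.2,0.31,1,0,0,0,0,0.2]
}}

```text
t: 25.6
eef_pos: [0.6357, 0.0752, 0.1982]
tool_rot: [-0.0, 0.989, 0.149, -0.0]
contact_force: [-1.0, 0.8, -0.4]
gripper_width: 0.801
grasp_force: 0.0
```

```bash
python3 go.py .6885 -.0009 .09 107.1;  python3 - <<'E'
from station import bot
import numpy as np;print(np.round(bot.get_obs()['q'],2))
E
```

```text
t 25.6 tcp [0.6357 0.0752 0.1982] w 0.801 f 0.0
turn 0.00u  shift [1.41 4.42 5.41]u  (close dir now -72.9, tilt 0.01)
[-0.28  0.53  0.09  1.74 -0.06  0.87 -1.44]
```

Emit:
{"name": "servo_tool", "arguments": {
  "motion": [0.3,0.9,0,0,0,0,0.2,0.3,0.9,0,0,0,0,0.2,0.3,0.9,0,0,0,0,0.2,0.3,0.9,0.4,0,0,0,0.2,0.2,0.82,1,0,0,0,0.2]
}}

```text
t: 26.22
eef_pos: [0.689, -0.0009, 0.1701]
tool_rot: [0.0, 0.989, 0.149, 0.001]
contact_force: [0.3, 0.1, -0.8]
gripper_width: 0.798
grasp_force: 0.0
```

Emit:
{"name": "servo_tool", "arguments": {
  "motion": [0,0,1,0,0,0,0.2,0,0,1,0,0,0,0.2,0,0,1,0,0,0,0.2,0,0,1,0,0,0,0.2,0,0,0,0,0,0,0.3]
}}

```text
t: 26.85
eef_pos: [0.6864, 0.0005, 0.088]
tool_rot: [-0.0, 0.989, 0.149, -0.002]
contact_force: [-0.4, -0.3, -0.2]
gripper_width: 0.7
grasp_force: 0.0
```

Emit:
{"name": "servo_tool", "arguments": {
  "motion": [0,0,0,0,0,0,1,0,0,0,0,0,0,1,0,0,0,0,0,0,1,0,0,0,0,0,0,1]
}}

```text
t: 27.35
eef_pos: [0.688, 0.0002, 0.0909]
tool_rot: [0.0, 0.989, 0.149, 0.0]
contact_force: [-0.0, -0.3, 1.0]
gripper_width: 0.517
grasp_force: 41.8
```

Emit:
{"name": "servo_tool", "arguments": {
  "motion": [0,0,-0.5,0,0,0,1,0,0,-1,0,0,0,1,0,0,-1,0,0,0,1,0,0,-1,0,0,0,1,0,0,-1,0,0,0,1]
}}

```text
t: 27.98
eef_pos: [0.6879, 0.0001, 0.1822]
tool_rot: [0.0, 0.989, 0.149, 0.0]
contact_force: [0.6, -0.0, -4.1]
gripper_width: 0.519
grasp_force: 41.4
```

```bash
python3 go.py .517 .355 .19 .6 .517 .355 .093 .6
```

```text
t 27.98 tcp [6.879e-01 1.000e-04 1.822e-01] w 0.519 f 41.4
turn -8.55u  shift [17.83 -8.36 -0.37]u  (close dir now -72.9, tilt 0.05)
turn -0.00u  shift [-0.   -0.    4.85]u  (close dir now 0.6, tilt 0.05)
```

Emit:
{"name": "servo_tool", "arguments": {
  "motion": [0,0,-0.5,0,0,-0.95,1,0,0,0,0,0,-0.95,1,0,0,0,0,0,-0.95,1,0,0,0,0,0,-0.95,1,0,0,0,0,0,-0.95,1]
}}

```text
t: 28.6
eef_pos: [0.6877, -0.0, 0.1913]
tool_rot: [0.0, 0.874, 0.487, 0.0]
contact_force: [0.3, -0.3, -2.9]
gripper_width: 0.525
grasp_force: 41.2
```

Emit:
{"name": "servo_tool", "arguments": {
  "motion": [0,0,0,0,0,-0.95,1,0,0,0,0,0,-0.95,1,0,0,0,0,0,-0.95,1,0,0,0,0,0,-0.95,1,1,-0.47,0,0,0,0,1]
}}

```text
t: 29.22
eef_pos: [0.6785, 0.0174, 0.191]
tool_rot: [0.001, 0.705, 0.709, -0.0]
contact_force: [-0.4, -0.8, -3.8]
gripper_width: 0.524
grasp_force: 41.4
```

Emit:
{"name": "servo_tool", "arguments": {
  "motion": [1,-0.47,0,0,0,0,1,1,-0.47,0,0,0,0,1,1,-0.47,0,0,0,0,1,1,-0.47,0,0,0,0,1,1,-0.47,0,0,0,0,1]
}}

```text
t: 29.85
eef_pos: [0.6293, 0.121, 0.1904]
tool_rot: [0.0, 0.703, 0.711, 0.0]
contact_force: [-0.2, 0.0, -4.3]
gripper_width: 0.519
grasp_force: 41.4
```

Emit:
{"name": "servo_tool", "arguments": {
  "motion": [1,-0.47,0,0,0,0,1,1,-0.47,0,0,0,0,1,1,-0.47,0,0,0,0,1,1,-0.47,0,0,0,0,1,1,-0.47,0,0,0,0,1]
}}

```text
t: 30.48
eef_pos: [0.5813, 0.2204, 0.1903]
tool_rot: [-0.0, 0.703, 0.711, 0.0]
contact_force: [0.6, 0.9, -4.0]
gripper_width: 0.52
grasp_force: 41.4
```

Emit:
{"name": "servo_tool", "arguments": {
  "motion": [1,-0.47,0,0,0,0,1,1,-0.47,0,0,0,0,1,1,-0.47,0,0,0,0,1,1,-0.47,0,0,0,0,1]
}}

```text
t: 30.98
eef_pos: [0.5428, 0.2999, 0.1903]
tool_rot: [0.0, 0.703, 0.711, 0.0]
contact_force: [0.8, 0.3, -3.5]
gripper_width: 0.523
grasp_force: 41.4
```

```bash
python3 go.py .517 .355 .094 .6;  python3 - <<'E'
from station import bot
import numpy as np;print(np.round(bot.get_obs()['q'],2))
E
```

```text
t 30.98 tcp [0.5428 0.2999 0.1903] w 0.523 f 41.4
turn 0.00u  shift [ 2.77 -1.26  4.82]u  (close dir now 0.6, tilt 0.00)
[-0.41  0.53 -0.26  1.78  0.17  0.86 -0.74]
```

Emit:
{"name": "servo_tool", "arguments": {
  "motion": [0.92,-0.42,0,0,0,0,1,0.92,-0.42,0,0,0,0,1,0.93,-0.42,0.8,0,0,0,1,0,0,1,0,0,0,1,0,0,1,0,0,0,1]
}}

```text
t: 31.6
eef_pos: [0.5179, 0.3528, 0.1328]
tool_rot: [0.0, 0.703, 0.711, -0.001]
contact_force: [1.3, -0.1, -3.6]
gripper_width: 0.523
grasp_force: 41.4
```

Emit:
{"name": "servo_tool", "arguments": {
  "motion": [0,0,1,0,0,0,1,0,0,1,0,0,0,1,0,0,0,0,0,0,1,0,0,0.03,0,0,0,0.35,0,0,0,0,0,0,0.35]
}}

```text
t: 32.22
eef_pos: [0.518, 0.3539, 0.0941]
tool_rot: [0.0, 0.703, 0.711, 0.001]
contact_force: [0.4, 0.4, 0.3]
gripper_width: 0.647
grasp_force: 0.0
```

Emit:
{"name": "servo_tool", "arguments": {
  "motion": [0,0,0,0,0,0,0.35,0,0,-0.5,0,0,0,0.35,0,0,-1,0,0,0,0.35,0,0,-1,0,0,0,0.35,0,0,-1,0,0,0,0.35]
}}

```text
t: 32.85
eef_pos: [0.5179, 0.354, 0.1659]
tool_rot: [0.0, 0.703, 0.711, 0.001]
contact_force: [-0.6, 0.4, -0.1]
gripper_width: 0.649
grasp_force: 0.0
```

```bash
python3 go.py .453 -.0108 .2 80.8;  python3 - <<'E'
from station import bot
import numpy as np;print(np.round(bot.get_obs()['q'],2))
E
```

```text
t 32.85 tcp [0.5179 0.354  0.1659] w 0.649 f 0.0
turn -9.33u  shift [  0.29 -18.52  -1.73]u  (close dir now 0.6, tilt 0.09)
[-0.5   0.57 -0.26  1.77  0.19  0.83 -0.85]
```

Emit:
{"name": "servo_tool", "arguments": {
  "motion": [0,0,-0.9,0,0,-0.93,0.35,0,0,-0.83,0,0,-0.93,0.35,0,0,0,0,0,-0.93,0.35,0,0,0,0,0,-0.93,0.35,0,0,0,0,0,-0.93,0.35]
}}

```text
t: 33.48
eef_pos: [0.5178, 0.3537, 0.1997]
tool_rot: [0.0, 0.416, 0.909, 0.0]
contact_force: [-0.4, -0.6, 0.5]
gripper_width: 0.652
grasp_force: 0.0
```

Emit:
{"name": "servo_tool", "arguments": {
  "motion": [0,0,0,0,0,-0.93,0.35,0,0,0,0,0,-0.93,0.35,0,0,0,0,0,-0.93,0.35,0,0,0,0,0,-0.94,0.35,0,0,0,0,0,-0.94,0.35]
}}

```text
t: 34.1
eef_pos: [0.5179, 0.3536, 0.1996]
tool_rot: [0.001, 0.079, 0.997, 0.0]
contact_force: [0.1, 0.3, 0.5]
gripper_width: 0.653
grasp_force: 0.0
```

Emit:
{"name": "servo_tool", "arguments": {
  "motion": [0,-1,0,0,0,0,0.35,0,-1,0,0,0,0,0.35,0,-1,0,0,0,0,0.35,0,-1,0,0,0,0,0.35,0,-1,0,0,0,0,0.35]
}}

```text
t: 34.72
eef_pos: [0.5013, 0.2534, 0.1984]
tool_rot: [0.0, 0.081, 0.997, -0.0]
contact_force: [1.2, -0.4, -0.2]
gripper_width: 0.647
grasp_force: 0.0
```

Emit:
{"name": "servo_tool", "arguments": {
  "motion": [0,-1,0,0,0,0,0.35,0,-1,0,0,0,0,0.35,0,-1,0,0,0,0,0.35,0,-1,0,0,0,0,0.35,0,-1,0,0,0,0,0.35]
}}

```text
t: 35.35
eef_pos: [0.4852, 0.155, 0.1983]
tool_rot: [0.0, 0.081, 0.997, 0.0]
contact_force: [-0.3, 0.7, 0.2]
gripper_width: 0.652
grasp_force: 0.0
```

Emit:
{"name": "servo_tool", "arguments": {
  "motion": [0,-1,0,0,0,0,0.35,0,-1,0,0,0,0,0.35,0,-1,0,0,0,0,0.35,0,-1,0,0,0,0,0.35,0,-1,0,0,0,0,0.35]
}}

```text
t: 35.98
eef_pos: [0.469, 0.0564, 0.1983]
tool_rot: [0.0, 0.081, 0.997, 0.0]
contact_force: [1.1, 0.2, -0.1]
gripper_width: 0.65
grasp_force: 0.0
```

```bash
python3 go.py .453 -.0108 .086 80.8;  python3 - <<'E'
from station import bot
import numpy as np;print(np.round(bot.get_obs()['q'],2))
E
```

```text
t 35.98 tcp [0.469  0.0564 0.1983] w 0.65 f 0.0
turn -0.01u  shift [ 0.25 -3.45  5.62]u  (close dir now 80.7, tilt 0.01)
[ 0.28  0.35 -0.62  2.09  0.29  0.78  0.88]
```

Emit:
{"name": "servo_tool", "arguments": {
  "motion": [0.1,-1,0,0,0,0,0.35,0.1,-1,0,0,0,0,0.35,0.05,-1,0,0,0,0,0.35,0,-0.45,0.6,0,0,0,0.35,0,0,1,0,0,0,0.35]
}}

```text
t: 36.6
eef_pos: [0.4534, -0.0106, 0.1658]
tool_rot: [0.001, 0.082, 0.997, -0.0]
contact_force: [-0.2, -0.0, -0.3]
gripper_width: 0.651
grasp_force: 0.0
```

Emit:
{"name": "servo_tool", "arguments": {
  "motion": [0,0,1,0,0,0,0.35,0,0,1,0,0,0,0.35,0,0,1,0,0,0,0.35,0,0,1,0,0,0,0.35,0,0,0,0,0,0,0.5]
}}

```text
t: 37.22
eef_pos: [0.4521, -0.0093, 0.0848]
tool_rot: [-0.002, 0.08, 0.997, 0.0]
contact_force: [0.7, -0.0, 0.3]
gripper_width: 0.497
grasp_force: 0.0
```

Emit:
{"name": "servo_tool", "arguments": {
  "motion": [0,0,0,0,0,0,1,0,0,0,0,0,0,1,0,0,0,0,0,0,1,0,0,0,0,0,0,1]
}}

```text
t: 37.72
eef_pos: [0.4534, -0.0097, 0.0866]
tool_rot: [0.0, 0.081, 0.997, 0.0]
contact_force: [-0.2, 0.1, -0.9]
gripper_width: 0.342
grasp_force: 39.6
```

Emit:
{"name": "servo_tool", "arguments": {
  "motion": [0,0,-0.5,0,0,0,1,0,0,-1,0,0,0,1,0,0,-1,0,0,0,1,0,0,-1,0,0,0,1,0,0,-1,0,0,0,1]
}}

```text
t: 38.35
eef_pos: [0.4532, -0.0096, 0.1776]
tool_rot: [0.0, 0.081, 0.997, -0.0]
contact_force: [0.0, 0.3, -0.9]
gripper_width: 0.341
grasp_force: 39.6
```

```bash
python3 go.py .5184 -.3105 .19 -14 .5184 -.3105 .09 -14
```

```text
t 38.35 tcp [ 0.4532 -0.0096  0.1776] w 0.341 f 39.6
turn -9.92u  shift [13.81 -6.8  -0.63]u  (close dir now 80.7, tilt 0.02)
turn -0.00u  shift [ 0. -0.  5.]u  (close dir now 166.0, tilt 0.02)
```

Emit:
{"name": "servo_tool", "arguments": {
  "motion": [0,0,-0.5,0,0,1,1,0,0,-0.3,0,0,1,1,0,0,0,0,0,1,1,0,0,0,0,0,1,1,0,0,0,0,0,1,1]
}}

```text
t: 38.98
eef_pos: [0.4531, -0.0095, 0.193]
tool_rot: [0.0, 0.442, 0.897, 0.0]
contact_force: [0.1, 0.4, 0.1]
gripper_width: 0.345
grasp_force: 39.6
```

Emit:
{"name": "servo_tool", "arguments": {
  "motion": [0,0,0,0,0,1,1,0,0,0,0,0,1,1,0,0,0,0,0,1,1,0,0,0,0,0,1,1,0,0,0,0,0,1,1]
}}

```text
t: 39.6
eef_pos: [0.4531, -0.0095, 0.1929]
tool_rot: [-0.0, 0.74, 0.672, 0.0]
contact_force: [0.1, 0.4, -1.0]
gripper_width: 0.345
grasp_force: 39.6
```

Emit:
{"name": "servo_tool", "arguments": {
  "motion": [0,0,0,0,0,1,1,-1,0.49,0,0,0,0,1,-1,0.49,0,0,0,0,1,-1,0.49,0,0,0,0,1,-1,0.49,0,0,0,0,1]
}}

```text
t: 40.22
eef_pos: [0.4723, -0.0972, 0.1929]
tool_rot: [-0.0, 0.787, 0.617, 0.0]
contact_force: [0.8, 0.0, -0.9]
gripper_width: 0.344
grasp_force: 39.6
```

Emit:
{"name": "servo_tool", "arguments": {
  "motion": [-1,0.49,0,0,0,0,1,-1,0.49,0,0,0,0,1,-1,0.49,0,0,0,0,1,-1,0.49,0,0,0,0,1,-1,0.49,0,0,0,0,1]
}}

```text
t: 40.85
eef_pos: [0.496, -0.2059, 0.1929]
tool_rot: [-0.0, 0.787, 0.617, 0.0]
contact_force: [-0.6, -0.3, -1.2]
gripper_width: 0.345
grasp_force: 39.6
```

```bash
python3 go.py .5184 -.3105 .0895 -14;  python3 - <<'E'
from station import bot
import numpy as np;print(np.round(bot.get_obs()['q'],2))
E
```

```text
t 40.85 tcp [ 0.496  -0.2059  0.1929] w 0.345 f 39.6
turn 0.02u  shift [-4.81  2.35  5.17]u  (close dir now -13.8, tilt 0.04)
[ 0.43  0.4  -0.18  1.98  0.1   0.78 -0.06]
```

Emit:
{"name": "servo_tool", "arguments": {
  "motion": [-0.96,0.47,0,0,0,0,1,-0.96,0.47,0,0,0,0,1,-0.96,0.47,0,0,0,0,1,-0.96,0.47,0,0,0,0,1,-0.96,0.47,0.2,0,0,0,1]
}}

```text
t: 41.48
eef_pos: [0.5191, -0.3114, 0.1884]
tool_rot: [0.0, 0.787, 0.617, 0.0]
contact_force: [0.7, -0.4, -1.4]
gripper_width: 0.342
grasp_force: 39.6
```

Emit:
{"name": "servo_tool", "arguments": {
  "motion": [0,0,1,0,0,0,1,0,0,1,0,0,0,1,0,0,1,0,0,0,1,0,0,1,0,0,0,1,0,0,0.95,0,0,0,1]
}}

```text
t: 42.1
eef_pos: [0.5186, -0.3097, 0.0881]
tool_rot: [-0.0, 0.787, 0.617, -0.0]
contact_force: [-11.7, 5.0, 66.1]
gripper_width: 0.346
grasp_force: 50.5
```

Emit:
{"name": "servo_tool", "arguments": {
  "motion": [0,0,0,0,0,0,1,0,0,0.02,0,0,0,1,0,0,0,0,0,0,0.5,0,0,0,0,0,0,0.5]
}}

```text
t: 42.6
eef_pos: [0.519, -0.31, 0.0891]
tool_rot: [0.0, 0.787, 0.617, 0.0]
contact_force: [1.0, -1.4, 0.2]
gripper_width: 0.499
grasp_force: 0.0
```

Emit:
{"name": "servo_tool", "arguments": {
  "motion": [0,0,-0.5,0,0,0,0.5,0,0,-1,0,0,0,0.5,0,0,-1,0,0,0,0.5,0,0,-1,0,0,0,0.5,0,0,-1,0,0,0,0.5]
}}

```text
t: 43.22
eef_pos: [0.5188, -0.31, 0.181]
tool_rot: [0.001, 0.787, 0.617, 0.0]
contact_force: [0.8, -0.8, 0.8]
gripper_width: 0.501
grasp_force: 0.0
```

```bash
python3 go.py .4394 -.1018 .19 11.9 .4394 -.1018 .086 11.9;  python3 - <<'E'
from station import bot
import numpy as np,cv2;print(np.round(bot.get_obs()['q'],2))
im=bot.read_camera('top');cv2.imwrite('pics/b.png',cv2.resize(im[180:300,300:500,::-1],(800,480),interpolation=cv2.INTER_CUBIC))
E
```

```text
t 43.23 tcp [ 0.5188 -0.31    0.181 ] w 0.501 f 0.0
turn -2.99u  shift [11.01 -1.74 -0.46]u  (close dir now -13.8, tilt 0.07)
turn -0.00u  shift [ 0.   -0.01  5.2 ]u  (close dir now 11.9, tilt 0.07)
[ 0.55  0.51 -0.15  1.83  0.1   0.82  0.11]
```

View pics/b.png

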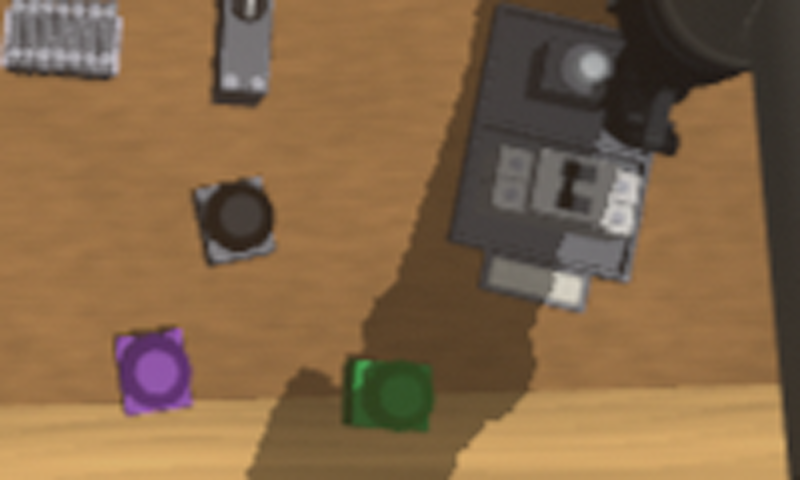

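Emit:
{"name": "servo_tool", "arguments": {
  "motion": [0,0,-0.5,0,0,-1,0.5,0,0,0,0,0,-1,0.4,0,0,0,0,0,-0.99,0.25,1,-0.16,0,0,0,0,0.25,1,-0.16,0,0,0,0,0.25]
}}

```text
t: 43.9
eef_pos: [0.5038, -0.2716, 0.1892]
tool_rot: [0.0, 0.63, 0.776, 0.0]
contact_force: [-0.2, -0.1, -0.4]
gripper_width: 0.751
grasp_force: 0.0
```

Emit:
{"name": "servo_tool", "arguments": {
  "motion": [1,-0.16,0,0,0,0,0.25,1,-0.16,0,0,0,0,0.25,1,-0.16,0,0,0,0,0.25,1,-0.16,0,0,0,0,0.25,1,-0.16,0,0,0,0,0.25]
}}

```text
t: 44.52
eef_pos: [0.4674, -0.1763, 0.1889]
tool_rot: [0.0, 0.63, 0.777, 0.0]
contact_force: [0.2, 0.2, 0.9]
gripper_width: 0.75
grasp_force: 0.0
```

Emit:
{"name": "servo_tool", "arguments": {
  "motion": [1,-0.16,0,0,0,0,0.25,1,-0.16,0,0,0,0,0.25,1,-0.16,0,0,0,0,0.25,1,-0.14,0,0,0,0,0.25,0,0,0,0,0,0,0.25]
}}

```text
t: 45.15
eef_pos: [0.4387, -0.1003, 0.1889]
tool_rot: [-0.0, 0.629, 0.777, -0.0]
contact_force: [0.2, -0.7, -0.5]
gripper_width: 0.753
grasp_force: 0.0
```

```bash
python3 go.py .4394 -.1018 .086 11.9
```

```text
t 45.15 tcp [ 0.4387 -0.1003  0.1889] w 0.753 f 0.0
turn 0.02u  shift [-0.08  0.02  5.15]u  (close dir now 12.0, tilt 0.02)
```

Emit:
{"name": "servo_tool", "arguments": {
  "motion": [-0.08,0,1,0,0,0,0.25,0,0,1,0,0,0,0.25,0,0,1,0,0,0,0.25,0,0,1,0,0,0,0.25,0,0,0.7,0,0,0,0.25]
}}

```text
t: 45.78
eef_pos: [0.4397, -0.1039, 0.0941]
tool_rot: [-0.0, 0.63, 0.776, -0.0]
contact_force: [0.2, -0.0, -0.6]
gripper_width: 0.749
grasp_force: 0.0
```

Emit:
{"name": "servo_tool", "arguments": {
  "motion": [0,0,0.45,0,0,0,0.25,0,0,0,0,0,0,0.35,0,0,0,0,0,0,1,0,0,0,0,0,0,1,0,0,0,0,0,0,1]
}}

```text
t: 46.4
eef_pos: [0.44, -0.1035, 0.0864]
tool_rot: [0.0, 0.63, 0.777, 0.0]
contact_force: [-0.2, 1.2, 4.2]
gripper_width: 0.504
grasp_force: 41.2
```

Emit:
{"name": "servo_tool", "arguments": {
  "motion": [0,0,0,0,0,0,1,0,0,-0.5,0,0,0,1,0,0,-1,0,0,0,1,0,0,-1,0,0,0,1,0,0,-1,0,0,0,1]
}}

```text
t: 47.02
eef_pos: [0.4393, -0.1033, 0.1568]
tool_rot: [-0.0, 0.63, 0.777, -0.0]
contact_force: [0.3, 0.4, -1.0]
gripper_width: 0.506
grasp_force: 40.8
```

```bash
python3 go.py .589 .355 .19 .6 .589 .355 .0895 .6
```

```text
t 47.02 tcp [ 0.4393 -0.1033  0.1568] w 0.506 f 40.8
turn 1.31u  shift [22.84  7.72 -1.66]u  (close dir now 11.9, tilt 0.01)
turn -0.00u  shift [-0.    0.    5.02]u  (close dir now 0.6, tilt 0.01)
```

Emit:
{"name": "servo_tool", "arguments": {
  "motion": [0,0,-1,0,0,0.66,1,0,0,-0.9,0,0,0.65,1,1,0.34,0,0,0,0,1,1,0.34,0,0,0,0,1,1,0.34,0,0,0,0,1]
}}

```text
t: 47.65
eef_pos: [0.4592, -0.0426, 0.1943]
tool_rot: [0.0, 0.703, 0.711, 0.0]
contact_force: [0.6, 0.6, -1.2]
gripper_width: 0.512
grasp_force: 40.9
```

Emit:
{"name": "servo_tool", "arguments": {
  "motion": [1,0.34,0,0,0,0,1,1,0.34,0,0,0,0,1,1,0.34,0,0,0,0,1,1,0.34,0,0,0,0,1,1,0.34,0,0,0,0,1]
}}

```text
t: 48.28
eef_pos: [0.4921, 0.0578, 0.1942]
tool_rot: [-0.0, 0.703, 0.711, -0.0]
contact_force: [-0.3, -0.3, -0.3]
gripper_width: 0.506
grasp_force: 40.9
```

Emit:
{"name": "servo_tool", "arguments": {
  "motion": [1,0.34,0,0,0,0,1,1,0.34,0,0,0,0,1,1,0.34,0,0,0,0,1,1,0.34,0,0,0,0,1,1,0.34,0,0,0,0,1]
}}

```text
t: 48.9
eef_pos: [0.5255, 0.1587, 0.1939]
tool_rot: [-0.0, 0.703, 0.711, -0.0]
contact_force: [0.1, 0.7, -1.4]
gripper_width: 0.51
grasp_force: 40.9
```

Emit:
{"name": "servo_tool", "arguments": {
  "motion": [1,0.34,0,0,0,0,1,1,0.34,0,0,0,0,1,1,0.34,0,0,0,0,1,1,0.34,0,0,0,0,1,1,0.34,0,0,0,0,1]
}}

```text
t: 49.52
eef_pos: [0.5585, 0.2593, 0.1938]
tool_rot: [-0.0, 0.703, 0.711, -0.0]
contact_force: [-0.5, 0.2, -0.8]
gripper_width: 0.507
grasp_force: 40.9
```

```bash
python3 go.py .589 .355 .0895 .6
```

```text
t 49.52 tcp [0.5585 0.2593 0.1938] w 0.507 f 40.9
turn 0.00u  shift [4.77 1.58 5.22]u  (close dir now 0.6, tilt 0.01)
```

Emit:
{"name": "servo_tool", "arguments": {
  "motion": [0.96,0.36,0,0,0,0,1,0.96,0.36,0,0,0,0,1,0.95,0.36,0,0,0,0,1,0.95,0.36,0,0,0,0,1,0.95,0.36,0,0,0,0,1]
}}

```text
t: 50.15
eef_pos: [0.5934, 0.3549, 0.1937]
tool_rot: [0.0, 0.703, 0.711, -0.0]
contact_force: [0.1, -0.8, -0.7]
gripper_width: 0.507
grasp_force: 40.9
```

Emit:
{"name": "servo_tool", "arguments": {
  "motion": [0,0,1,0,0,0,1,0,0,1,0,0,0,1,0,0,1,0,0,0,1,0,0,1,0,0,0,1,0,0,0.7,0,0,0,1]
}}

```text
t: 50.78
eef_pos: [0.5926, 0.353, 0.098]
tool_rot: [-0.0, 0.703, 0.711, -0.001]
contact_force: [0.8, -0.1, -1.0]
gripper_width: 0.509
grasp_force: 40.9
```

Emit:
{"name": "servo_tool", "arguments": {
  "motion": [0,0,0.3,0,0,0,1,0,0,0.15,0,0,0,1,0,0,0,0,0,0,1]
}}

```text
t: 51.15
eef_pos: [0.5932, 0.354, 0.0913]
tool_rot: [0.0, 0.703, 0.711, 0.0]
contact_force: [0.7, 0.8, -0.3]
gripper_width: 0.507
grasp_force: 40.9
```

```bash
python3 go.py .593 .355 .0895 .6
```

```text
t 51.15 tcp [0.5932 0.354  0.0913] w 0.507 f 40.9
turn 0.00u  shift [ 0.05 -0.01  0.09]u  (close dir now 0.6, tilt 0.05)
```

Release slightly above the floor, lift, and swing back out of the view.

Emit:
{"name": "servo_tool", "arguments": {
  "motion": [0,0,0.07,0,0,0,1,0,0,0,0,0,0,1,0,0,0,0,0,0,0.4,0,0,0,0,0,0,0.4,0,0,-0.5,0,0,0,0.4]
}}

```text
t: 51.78
eef_pos: [0.5926, 0.3534, 0.0992]
tool_rot: [-0.0, 0.703, 0.711, -0.001]
contact_force: [0.3, -0.4, 0.1]
gripper_width: 0.601
grasp_force: 0.0
```

Emit:
{"name": "servo_tool", "arguments": {
  "motion": [0,0,-1,0,0,0,0.4,0,0,-1,0,0,0,0.4,0,0,-1,0,0,0,0.4,0,0,-1,0,0,0,0.4,0,0,-1,0,0,0,0.4]
}}

```text
t: 52.4
eef_pos: [0.593, 0.3537, 0.2011]
tool_rot: [0.0, 0.703, 0.711, 0.0]
contact_force: [-0.2, -0.2, 0.7]
gripper_width: 0.599
grasp_force: 0.0
```

Emit:
{"name": "servo_tool", "arguments": {
  "motion": [-1,0,-1,0,0,0,0.4,-1,0,-1,0,0,0,0.4,-1,0,0,0,0,0,0.4,-1,0,0,0,0,0.4,-1,0,0,0,0,0.4]
}}

```text
invalid input
```

Emit:
{"name": "servo_tool", "arguments": {
  "motion": [-1,0,0,0,0,0,0.4,-1,0,0,0,0,0,0.4,-1,0,0,0,0,0,0.4,-1,0,0,0,0,0.4,-1,0,0,0,0,0.4]
}}

```text
invalid input
```

Emit:
{"name": "servo_tool", "arguments": {
  "motion": [-1,0,0,0,0,0,0.4,-1,0,0,0,0,0,0.4,-1,0,0,0,0,0,0.4,0,0,0,0,0,0,0.4]
}}

```text
t: 52.9
eef_pos: [0.5942, 0.29, 0.1986]
tool_rot: [0.0, 0.705, 0.71, -0.001]
contact_force: [0.1, 0.1, -0.4]
gripper_width: 0.6
grasp_force: 0.0
```

```bash
python3 - <<'E'
from station import bot
import cv2,numpy as np
a=bot.read_camera('top')[:,:,::-1];b=bot.read_camera('scene')[:,:,::-1]
cv2.imwrite('pics/c.png',cv2.resize(a[130:290,120:500],(798,336),interpolation=cv2.INTER_CUBIC))
cv2.imwrite('pics/d.png',cv2.resize(b[140:290,140:540],(800,300),interpolation=cv2.INTER_CUBIC))
E
```

```text
(no output)
```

View pics/c.png

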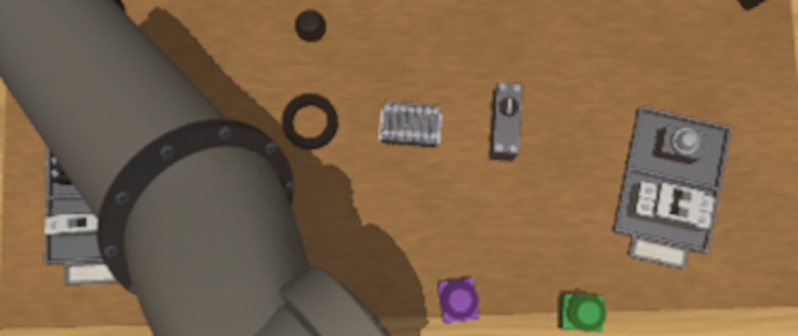

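View pics/d.png

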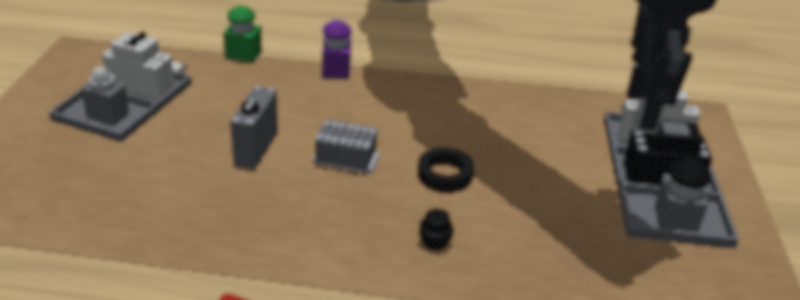

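Tray2 shows both parts seated, with the lamp at crop (685,142) and the wide breaker at (677,202). Relay and strip look unmoved. The arm hides tray3, so I'll move it clear and check there.

Emit:
{"name": "servo_tool", "arguments": {
  "motion": [-1,0,-1,0,0,0,0.4,-1,0,-1,0,0,0,0.4,-1,0,0,0,0,0,0.4,-1,0,0,0,0,0,0.4,-1,0,0,0,0,0,0.4]
}}

```text
t: 53.62
eef_pos: [0.5944, 0.1918, 0.239]
tool_rot: [-0.0, 0.703, 0.711, -0.001]
contact_force: [0.6, -0.3, 0.5]
gripper_width: 0.601
grasp_force: 0.0
```

Emit:
{"name": "servo_tool", "arguments": {
  "motion": [-1,0,0,0,0,0,0.4,-1,0,0,0,0,0,0.4,-1,0,0,0,0,0,0.4,-1,0,0,0,0,0,0.4,-1,0,0,0,0,0,0.4]
}}

```text
t: 54.25
eef_pos: [0.5959, 0.0924, 0.2395]
tool_rot: [0.0, 0.703, 0.711, 0.0]
contact_force: [0.1, 0.8, -0.3]
gripper_width: 0.599
grasp_force: 0.0
```

Emit:
{"name": "servo_tool", "arguments": {
  "motion": [-1,0,0,0,0,0,0.4,-1,0,0,0,0,0,0.4,-1,0,0,0,0,0,0.4,0,0,0,0,0,0,0.4]
}}

```text
t: 54.75
eef_pos: [0.5966, 0.0312, 0.2394]
tool_rot: [0.0, 0.704, 0.71, -0.0]
contact_force: [0.5, 0.3, -0.6]
gripper_width: 0.596
grasp_force: 0.0
```

```bash
python3 - <<'E'
from station import bot
from fit import *
k=bot.get_calibration('top');a=bot.read_camera('top')[:,:,::-1].copy()
b=bot.read_camera('scene')[:,:,::-1]
f=4;big=cv2.resize(a,None,fx=f,fy=f,interpolation=cv2.INTER_CUBIC)
for n,p in dict(breaker1=(.4459,.353,1.58),contactor=(.518,.354,1.58),mushroom=(.593,.354,.01),breaker2=(.449,-.292,1.326),lamp=(.519,-.31,1.326)).items():
    for m in MODEL[n]: cv2.polylines(big,[cv2.convexHull(np.round(proj(k,T(p,m,.003))*f*8).astype(np.int32))],True,(0,255,0),1,cv2.LINE_AA,3)
L=big[600:1100,520:820];R=big[640:1140,1600:1900]
S_=cv2.resize(b[180:280,420:530],(200,182),interpolation=cv2.INTER_CUBIC);S_=cv2.copyMakeBorder(S_,0,500-182,0,0,cv2.BORDER_CONSTANT)
cv2.imwrite('pics/e.png',np.hstack([L,R,S_]))
E
```

```text
(no output)
```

View pics/e.png

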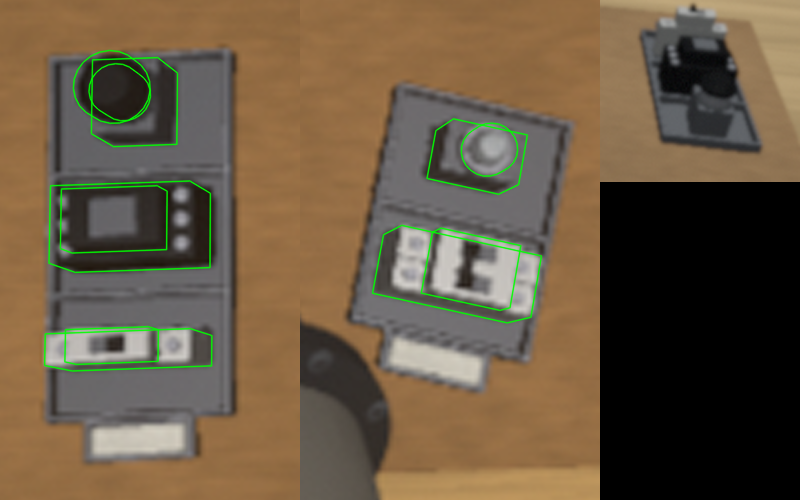

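The top view shows all five parts seated upright, matching the predicted outlines in their own compartments to within a few millimetres. Handing in.

```bash
python3 -c "
from station import bot
print(bot.hand_in())"
```

```text
the job is handed in; nothing more can be done
None
```

All five parts stand upright in their own compartments in the final camera view, the timer relay and terminal strip show no visible shift, and the job was handed in at about 55 s; no verdict was returned.

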